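Lean the tall slate against the display riser

ROBOT

A 6-joint arm with a two-finger parallel gripper is mounted at the origin on a cart in front of the work surface, level with it; the furniture and walls round the work are solid. World frame = base frame: x ahead of the robot, y to its left, z up, the work surface at z = 0. Lengths are in m, angles in rad, forces in N, time in s.
With the tool pointing down it reaches from about 0.3 to 0.825 m from the base axis. Payload 5.4 kg.
Tool frame: the origin (TCP) lies on the centre line of the jaws, within the pads' length; the fingertips stand 14 mm ahead of it and the grasp point (between the pads) lies 5 mm behind it; z points along the fingers, y is the direction in which the jaws open and shut (so a half turn about z gives the same grasp; the last joint's range is limited). The gripper opens to 92 mm and grips with 3 to 60 N. Pads are 20 mm wide; open, the fingers measure 128 mm over their backs; the gripper's body (75 mm by 189 mm) begins 69 mm behind the grasp point.
Start: joints at [-1.351, 0.158, 1.597, -0, 1.386, -0.21], TCP at [0.24, -0.523, 0.229] pointing down, gripper open.
Joint ranges: [-2.91, 2.91], [-0.94, 2.29], [0.18, 2.7], [-1.29, 4.43], [0.17, 2.64], [-3, 3]. Speed limits (rad/s): [2.57, 2.57, 3.14, 3.14, 3.14, 3.14].

INTERFACE

Orientations are given as a 3x3 rotation matrix whose columns are the frame's x, y, z axes.
In Python, from bench import monitor, imaging, bot gives the robot as it stands.
- The arm moves only by the tool drive_tool, never from a script. Its argument "motion" is a list of rows, each an object with "offset": the shift along the tool's x, y, z in cm, a list of three; "turn": the turn, a rotation vector about the tool's x, y, z in rad, a list of three; "fingers": the closure, from 0 (fully open) to 1 (shut). A call has 1 to 5 rows; each row is the pose to reach, as a shift and turn from the pose commanded when the call began, along the tool's axes at that moment; what a row does not reach only later rows make up. A row lasts 1/10 s, in which the tool goes at most 50 mm and 8.59 degrees, less where a joint would pass 70% of its speed; a pose out of reach is approached as far as the arm can. A call with a gripper value outside its range is refused whole. The fingers move at their own pace and stop on an object; the grip force is fixed at half the most. Time passes only in rows, so rows that repeat a pose let the fingers close. It gives the time, the measured TCP pose, the force and the opening at its end, in the units of the state.
- monitor.sense(): the state, without advancing time (a new reading comes with each control period).
- imaging.grab_frame(name): name is "scene" or "top" or "wrist"; returns the picture (480x640x3 uint8, red, green, blue); there is no depth.
- imaging.camera_model(name): a dict with "mtx" (3x3 intrinsics, pixels), "R" (3x3) and "t" (3): a world point X has camera coordinates R X + t; the wrist camera has in their place "mount" (4x4, takes a point from camera to tool coordinates, whose origin is the TCP and whose axes are the flange's). Camera axes: x right, y down, z forward; pixel columns grow to the right and rows downward; lengths in m; the calibration is good to about 2 mm. A picture is of the moment at which its call begins: read the wrist's pose just before it. camera_model takes no time and is no camera call.
- bot.sign_off(): hands the job in, once; it reports no verdict.
The state is a dict: "time": time; "joint_pos": joint angles; "joint_velocities": joint speeds; "joint_torque": joint torques, N m; "ee_pos": TCP position; "orientation": TCP orientation; "contact_force": force on the tool from outside, world axes, zero at the start; "wrist_torque": the same for the moment, N m; "width": finger opening in m.
Only numpy, scipy, OpenCV 4.12 (cv2) and the standard library are available. Lean on these libraries where they do the work, as an engineer would, in place of code of your own. Each camera call takes 0.05 s, during which the arm holds its last target.

TASK

Two small framed slates stand in the slotted wooden stand on the counter. Take out the taller one and lean it against the front of the wooden display riser, about in the middle and square to it: lower edge on the counter a little in front of the riser, upper part resting back against the riser's front top edge at a slight, steady angle (about 15 degrees from upright), like a picture frame. Leave the lower slate in the stand.

Things in the scene. Friction and masses are not known exactly. Their poses are not given: they have to be found in the camera images.
- tall_slate: the taller framed slate: dark blank slate in a wooden frame, alike on both faces, a plate 12 mm thick (own x), 100 mm wide (own y) and 150 mm high (own z, up), about 0.2 kg. Origin at the centre of its lower edge. At the start it stands upright in one of the stand's two slots (either one).
- low_slate: the lower framed slate, same look, 12 mm thick (x), 100 mm wide (y), only 95 mm high (z). Origin at the centre of its lower edge. Stands upright in the other slot and stays there.
- stand: pale wooden slotted stand, fixed to the counter: 120 mm (own x) by 116 mm (own y), 26 mm high, with two slots along its y at x = -27 and +27 mm, each 16 mm wide with its floor 8 mm above the counter. Origin at the centre of its underside.
- riser: wooden display riser, a fixed closed step 70 mm deep (own x), 220 mm wide (own y), 80 mm high. Origin at the centre of its underside, on the counter; the plain upright front is at own x = -35 mm and looks to own -x, roughly to the robot. On its top, fixed, a small price card (38 mm high) at y = +75 mm and a wrapped sweet (25 mm high) at y = -78 mm; the middle of the top is clear.

How it is judged:
On the way:
1. the tall slate is lifted clear of the stand (height (world z) of tall_slate above 0.03 m), for 0.1 s.
At the end, for the whole second after the job is handed in: The tall slate rests with its lower edge on the counter, leaning on the riser's front 6 to 28 degrees from upright, parallel to it within 12 degrees and within 35 mm of its middle; the lower slate still stands in its slot (moved under 20 mm) (height (world z) of tall_slate below 0.01 m and angle between tall_slate's own z axis and vertical between 0.105 and 0.49 rad and angle between the y axis of tall_slate and the y axis of riser, either way round below 0.21 rad and y of tall_slate in the frame of riser between -0.035 and 0.035 m and x of tall_slate in the frame of riser between -0.1 and -0.04 m and contact force between tall_slate and riser above 0.03 N and linear speed of tall_slate below 0.02 m/s and distance of low_slate from where it was at the start of the episode below 0.02 m and angle between low_slate's own z axis and vertical below 0.25 rad); the robot touches nothing.
It fails at once if the lower slate is pulled out of the stand (distance of low_slate from where it was at the start of the episode above 0.04 m).
It also fails if it takes over 34 s, if anything falls off the work surface, if the arm or the gripper's body presses on something with over 40 N, if the wrist force passes 120 N, or if a joint passes its speed limit or range.

## Working session

There is one attempt and no reset: what is moved stays moved. The work goes in short steps, Python scripts to look and compute and a tool call to move; the robot and the scene stay as the last step left them, time stands still between calls to the robot, and variables do not carry over. Pictures are saved under pics/ and viewed, and the job is handed in when it is done.

Besides the shell and the picture viewer there is one more tool, called after "Request:" as name(argument=value, ...), one argument or row to a line, values as JSON. drive_tool: Moves the arm, as the interface text tells. Its arguments: {"type":"object","properties":{"motion":{"type":"array"}},"required":["motion"]}

```bash
ls; mkdir -p pics; python3 - <<'E'
from bench import monitor, imaging, bot
import cv2, numpy as np
np.set_printoptions(precision=4,suppress=True)
s=monitor.sense(); print(s)
for n in ("scene","top","wrist"):
    im=imaging.grab_frame(n); cv2.imwrite(f"pics/{n}0.png",im[:,:,::-1]); print(n,imaging.camera_model(n))
E
```

```text
pics
{'time': 0.0, 'joint_pos': array([-1.3511,  0.159 ,  1.5982, -0.    ,  1.3862, -0.2101]), 'joint_velocities': array([ 0.0005, -0.0008,  0.0014, -0.0004, -0.0024, -0.0001]), 'joint_torque': array([  0.    , -38.5574, -32.2107,   0.0699,   0.038 ,  -0.0002]), 'ee_pos': array([ 0.2394, -0.5221,  0.2276]), 'orientation': array([[ 0.9091,  0.4167, -0.0004],
       [ 0.4167, -0.909 ,  0.0018],
       [ 0.0004, -0.0018, -1.    ]]), 'contact_force': array([-0.2952, -0.2908, -0.4245]), 'wrist_torque': array([-0.0252,  0.0242, -0.0201]), 'width': 0.09183836037459521}
scene {'mtx': array([[619.5256,   0.    , 321.5129],
       [  0.    , 619.5256, 233.3555],
       [  0.    ,   0.    ,   1.    ]]), 'R': array([[-0.8574,  0.5142, -0.0223],
       [ 0.3411,  0.5351, -0.7728],
       [-0.3855, -0.6702, -0.6342]]), 't': array([ 0.4449, -0.1866,  1.263 ])}
top {'mtx': array([[474.2872,   0.    , 320.2587],
       [  0.    , 474.2872, 239.2581],
       [  0.    ,   0.    ,   1.    ]]), 'R': array([[ 0.0077, -0.9995, -0.0309],
       [-0.9917, -0.0037, -0.1284],
       [ 0.1283,  0.0316, -0.9912]]), 't': array([0.0492, 0.5735, 0.8247])}
wrist {'mtx': array([[391.9454,   0.    , 315.5499],
       [  0.    , 391.9454, 237.3994],
       [  0.    ,   0.    ,   1.    ]]), 'mount': array([[-0.0006, -0.9552, -0.296 ,  0.0851],
       [ 1.    , -0.0003, -0.0012, -0.0001],
       [ 0.001 , -0.296 ,  0.9552, -0.156 ],
       [ 0.    ,  0.    ,  0.    ,  1.    ]])}
```

View pics/top0.png

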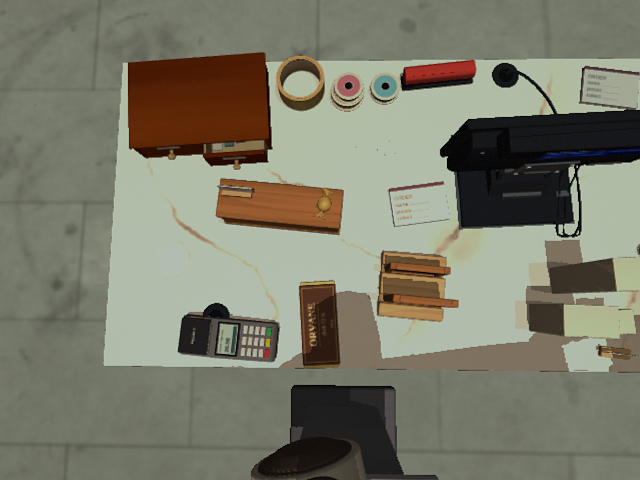

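View pics/scene0.png

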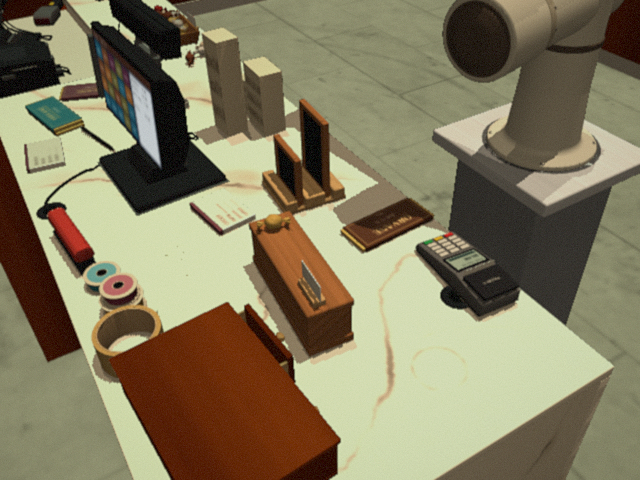

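View pics/wrist0.png

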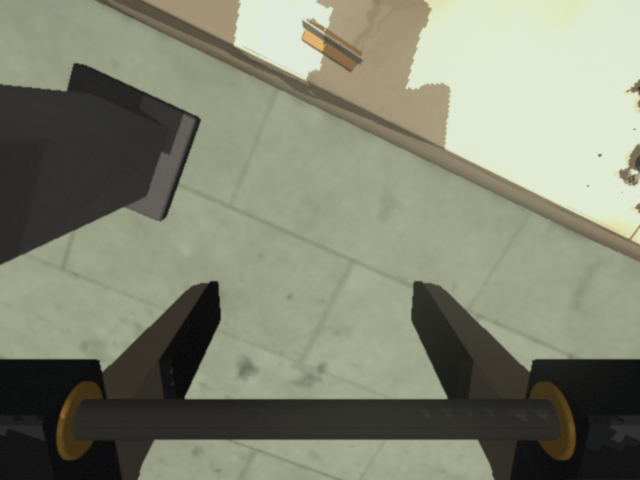

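The top view shows the stand around (412,287), with the near slate at about (422,300) and the far slate at about (418,267). The riser is around (280,207). In the scene view the taller slate (315,140) is the one nearer the robot. I'll zoom in for the corners.

```bash
python3 - <<'E'
import cv2, numpy as np
t=cv2.imread("pics/top0.png"); s=cv2.imread("pics/scene0.png")
cv2.imwrite("pics/c1.png",cv2.resize(t[240:330,370:470],None,fx=6,fy=6,interpolation=cv2.INTER_CUBIC))
cv2.imwrite("pics/c2.png",cv2.resize(t[170:245,205:355],None,fx=5,fy=5,interpolation=cv2.INTER_CUBIC))
cv2.imwrite("pics/c3.png",cv2.resize(s[90:220,250:360],None,fx=4.5,fy=4.5,interpolation=cv2.INTER_CUBIC))
E
```

```text
(no output)
```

View pics/c1.png

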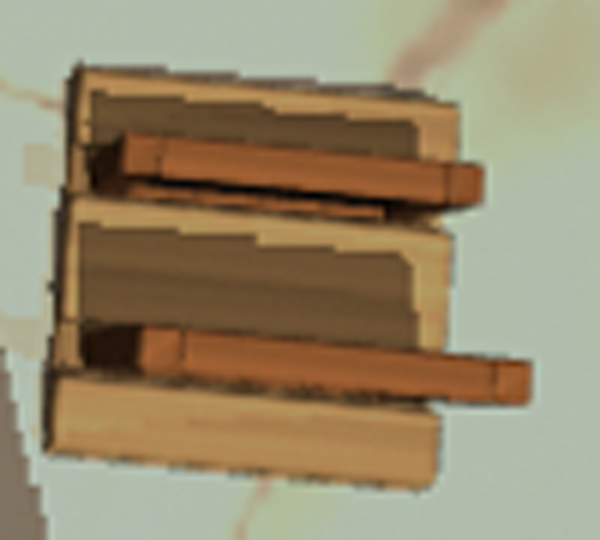

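View pics/c2.png

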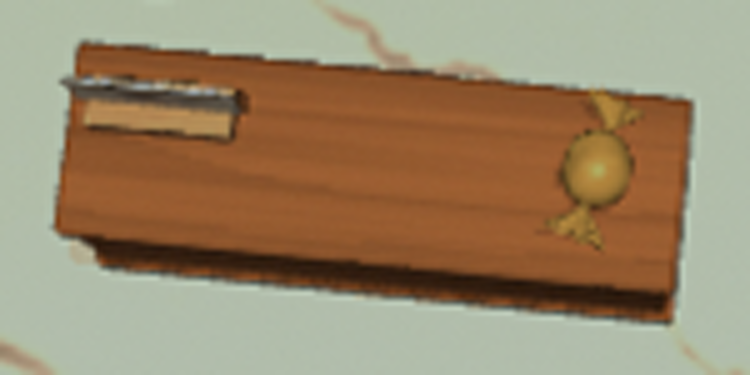

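View pics/c3.png

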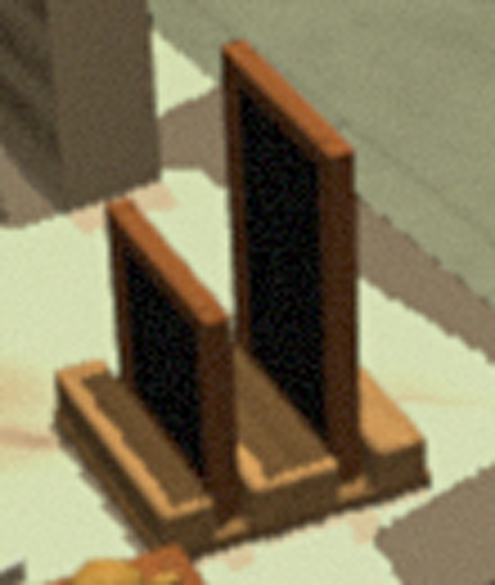

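```bash
cat > h.py <<'E'
import numpy as np, cv2
from bench import monitor, imaging, bot
np.set_printoptions(precision=4,suppress=True)
def ray(name,px,z):
    m=imaging.camera_model(name); R=m["R"]; t=m["t"]
    c=-R.T@t; d=R.T@np.linalg.solve(m["mtx"],[px[0],px[1],1])
    return c+d*(z-c[2])/d[2]
def proj(name,X):
    m=imaging.camera_model(name); p=m["mtx"]@(m["R"]@np.asarray(X)+m["t"]); return p[:2]/p[2]
def rect(name,pts,off,f,z):
    P=np.array([ray(name,((a+.5)/f-.5+off[0],(b+.5)/f-.5+off[1]),z) for a,b in pts]); 
    c=P.mean(0); e=[np.linalg.norm(P[i]-P[(i+1)%4]) for i in range(4)]
    d=(P[0]+P[3]-P[1]-P[2]); print(c,"edges",np.array(e),"y-axis angle from world y",np.arctan2(-d[0],d[1])); return P
E
python3 - <<'E'
from h import *
a=rect("top",[(145,325),(530,362),(528,403),(143,373)],(370,240),6,.158)
rect("top",[(125,132),(484,165),(482,205),(122,172)],(370,240),6,.103)
rect("top",[(84,68),(460,105),(435,490),(55,452)],(370,240),6,.026)
b=rect("top",[(80,43),(692,100),(672,293),(57,232)],(205,170),5,.08)
# scene
rect("scene",[(354,152),(245,42),(222,48),(333,158)],(250,90),4.5,.158)
rect("scene",[(230,320),(130,200),(108,206),(207,325)],(250,90),4.5,.103)
for p in b: print(proj("scene",p))
E
```

```text
[ 0.4639 -0.1129  0.158 ] edges [0.0976 0.0103 0.0973 0.0122] y-axis angle from world y -0.07913492347237928
[ 0.5179 -0.1153  0.103 ] edges [0.0988 0.011  0.0989 0.0111] y-axis angle from world y -0.08675488498354732
[ 0.4905 -0.1149  0.026 ] edges [0.114  0.1157 0.1133 0.1162] y-axis angle from world y -0.09245972508379928
[0.6317 0.1233 0.08  ] edges [0.2174 0.0687 0.2164 0.0681] y-axis angle from world y -0.09583449659565359
[ 0.466  -0.1084  0.158 ] edges [0.0978 0.01   0.0978 0.0087] y-axis angle from world y -0.09032653106685673
[ 0.5197 -0.1111  0.103 ] edges [0.0986 0.0095 0.0975 0.009 ] y-axis angle from world y -0.09655392446042034
[306.7372 314.3306]
[248.1233 221.3547]
[289.2804 209.11  ]
[353.2965 296.9731]
```

```bash
python3 - <<'E'
from h import *
s=cv2.imread("pics/scene0.png"); t=cv2.imread("pics/top0.png")
cv2.imwrite("pics/c4.png",np.hstack([cv2.resize(s[20:150,190:300],(440,520)),cv2.resize(t[230:360,510:640],(360,520))[:, :360]]))
for p in [(231,137),(267,137)]: print(ray("scene",p,0))
for p in [(239,30),(280,65)]:
  for z in (.1,.15,.2,.25): print(p,z,ray("scene",p,z))
E
```

```text
[ 0.523 -0.364  0.   ]
[ 0.4591 -0.3224  0.    ]
(239, 30) 0.1 [ 0.3566 -0.6549  0.1   ]
(239, 30) 0.15 [ 0.4074 -0.5338  0.15  ]
(239, 30) 0.2 [ 0.4582 -0.4127  0.2   ]
(239, 30) 0.25 [ 0.5089 -0.2916  0.25  ]
(280, 65) 0.1 [ 0.3678 -0.4222  0.1   ]
(280, 65) 0.15 [ 0.4176 -0.3216  0.15  ]
(280, 65) 0.2 [ 0.4674 -0.2211  0.2   ]
(280, 65) 0.25 [ 0.5171 -0.1205  0.25  ]
```

View pics/c4.png

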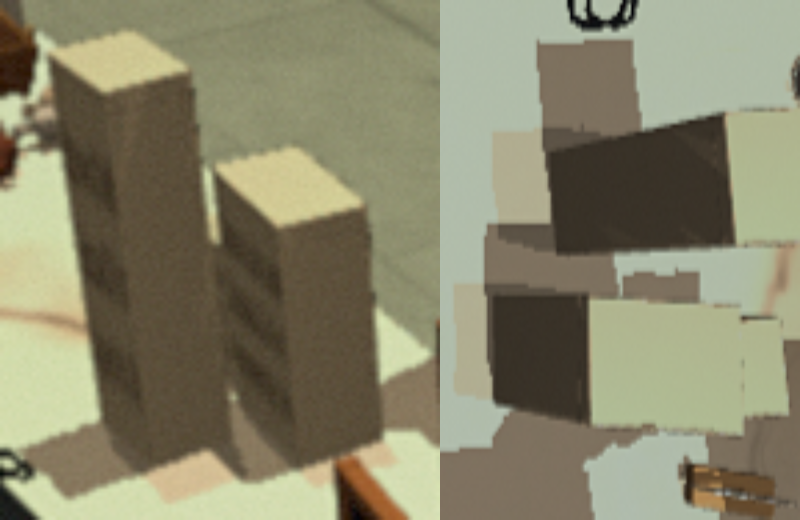

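The two slates and the stand share a yaw of about −0.09 rad, and so does the riser. The stone blocks to the right reach about 0.21 m, so I'll rise first and then swing over.

Request:
drive_tool(
  motion=[
    {"offset": [0,0,-5],"turn": [0,0,0],"fingers": 0},
    {"offset": [0,0,-10],"turn": [0,0,0],"fingers": 0},
    {"offset": [3.8,-2.8,-10],"turn": [0,0,-0.14],"fingers": 0},
    {"offset": [7.6,-5.6,-10],"turn": [0,0,-0.28],"fingers": 0},
    {"offset": [11.4,-8.4,-10],"turn": [0,0,-0.42],"fingers": 0},
  ],
)

```text
time: 0.65
ee_pos: [0.3086, -0.3975, 0.3287]
orientation: [[0.657, 0.754, 0.0], [0.754, -0.657, -0.0], [0.0, 0.0, -1.0]]
contact_force: [0.3, -0.4, 0.1]
width: 0.0917
```

Request:
drive_tool(
  motion=[
    {"offset": [4.6,-1,0],"turn": [0,0,-0.13],"fingers": 0},
    {"offset": [9.2,-2,0],"turn": [0,0,-0.26],"fingers": 0},
    {"offset": [13.8,-3,0],"turn": [0,0,-0.39],"fingers": 0},
    {"offset": [18.4,-4.1,0],"turn": [0,0,-0.51],"fingers": 0},
    {"offset": [23,-5.1,0],"turn": [0,0,-0.63],"fingers": 0},
  ],
)

```text
time: 1.15
ee_pos: [0.4221, -0.1905, 0.3285]
orientation: [[0.086, 0.996, 0.0], [0.996, -0.086, -0.0], [-0.0, 0.0, -1.0]]
contact_force: [0.7, -0.4, -0.4]
width: 0.0918
```

Request:
drive_tool(
  motion=[
    {"offset": [4.3,1.8,0],"turn": [0,0,0],"fingers": 0},
    {"offset": [8.5,3.7,0],"turn": [0,0,0],"fingers": 0},
    {"offset": [8.5,3.7,3],"turn": [0,0,0],"fingers": 0.3},
    {"offset": [8.5,3.7,6],"turn": [0,0,0],"fingers": 0.3},
    {"offset": [8.5,3.7,6],"turn": [0,0,0],"fingers": 0.3},
  ],
)

```text
time: 1.65
ee_pos: [0.464, -0.1094, 0.2641]
orientation: [[0.09, 0.996, -0.008], [0.996, -0.09, 0.004], [0.003, -0.008, -1.0]]
contact_force: [0.4, -0.4, -0.3]
width: 0.0696
```

```bash
python3 - <<'E'
from h import *
s=monitor.sense(); print(s["ee_pos"],s["orientation"],s["width"])
im=imaging.grab_frame("wrist"); cv2.imwrite("pics/w1.png",im[:,:,::-1])
np.savez("w1.npz",p=s["ee_pos"],R=s["orientation"])
E
```

```text
[ 0.464  -0.1094  0.2641] [[ 0.0898  0.9959 -0.0079]
 [ 0.996  -0.0898  0.0041]
 [ 0.0033 -0.0082 -1.    ]] 0.06955660855604372
```

View pics/w1.png

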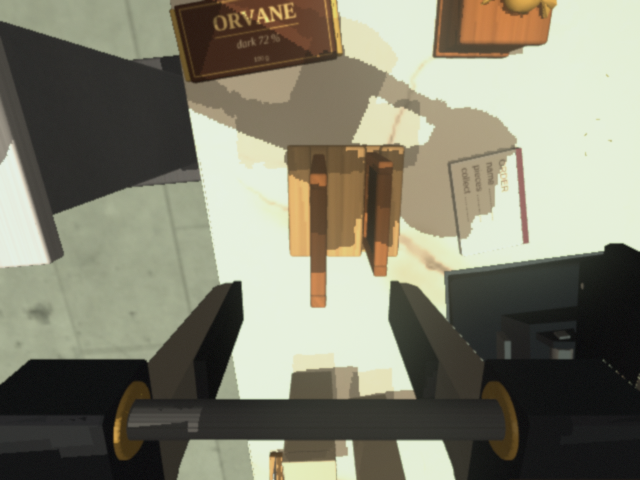

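The wrist view shows the tall slate's top edge as a vertical strip at column ~318 (rows 155–305), nearly centred between the jaws (~316). I'll check its position by casting rays.

```bash
cat >> h.py <<'E'
def wray(p,R,px,z):
    m=imaging.camera_model("wrist"); M=m["mount"]
    c=R@M[:3,3]+p; d=R@(M[:3,:3]@np.linalg.solve(m["mtx"],[px[0],px[1],1])); return c+d*(z-c[2])/d[2]
E
python3 - <<'E'
from h import *
d=np.load("w1.npz"); im=cv2.imread("pics/w1.png")
cv2.imwrite("pics/w1c.png",cv2.resize(im[140:315,270:420],None,fx=3.4,fy=3.4))
for px in [(311,306),(326,306),(312,186),(327,186)]: print(px,wray(d["p"],d["R"],px,.158))
q=wray(d["p"],d["R"],(318.5,305),.158)-d["p"]; print(d["R"].T@q)
E
```

```text
(311, 306) [ 0.456  -0.1579  0.158 ]
(326, 306) [ 0.467  -0.1588  0.158 ]
(312, 186) [ 0.465  -0.0691  0.158 ]
(327, 186) [ 0.4751 -0.07    0.158 ]
[-0.0485  0.0028  0.106 ]
```

View pics/w1c.png

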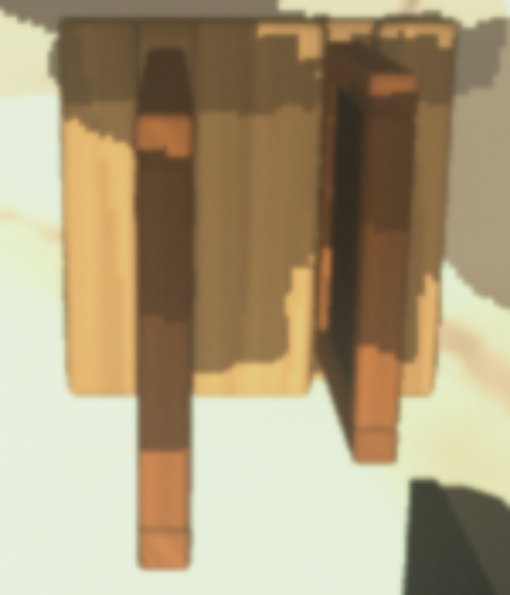

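Request:
drive_tool(
  motion=[
    {"offset": [0,0.2,4],"turn": [0,0,0],"fingers": 0.3},
    {"offset": [0,0.2,8],"turn": [0,0,0],"fingers": 0.3},
    {"offset": [0,0.2,11],"turn": [0,0,0],"fingers": 0.3},
    {"offset": [0,0.2,12.8],"turn": [0,0,0],"fingers": 0.3},
    {"offset": [0,0.2,12.8],"turn": [0,0,0],"fingers": 0.3},
  ],
)

```text
time: 2.2
ee_pos: [0.4674, -0.1113, 0.1397]
orientation: [[0.092, 0.996, -0.003], [0.996, -0.092, 0.001], [0.001, -0.003, -1.0]]
contact_force: [-0.5, 0.2, -0.4]
width: 0.0643
```

Request:
drive_tool(
  motion=[
    {"offset": [0,0,0],"turn": [0,0,0],"fingers": 0.8},
    {"offset": [0,0,0],"turn": [0,0,0],"fingers": 1},
    {"offset": [0,0,0],"turn": [0,0,0],"fingers": 1},
    {"offset": [0,0,0],"turn": [0,0,0],"fingers": 1},
    {"offset": [0,0,0],"turn": [0,0,0],"fingers": 1},
  ],
)

```text
time: 2.7
ee_pos: [0.4686, -0.1114, 0.1412]
orientation: [[0.091, 0.996, 0.001], [0.996, -0.091, -0.0], [-0.0, 0.001, -1.0]]
contact_force: [-0.1, 0.2, -0.2]
width: 0.0262
```

Request:
drive_tool(
  motion=[
    {"offset": [0,0,0],"turn": [0,0,0],"fingers": 1},
    {"offset": [0,0,0],"turn": [0,0,0],"fingers": 1},
    {"offset": [0,0,0],"turn": [0,0,0],"fingers": 1},
  ],
)

```text
time: 3.0
ee_pos: [0.4677, -0.1112, 0.1406]
orientation: [[0.091, 0.996, -0.002], [0.996, -0.091, 0.0], [0.0, -0.002, -1.0]]
contact_force: [-3.3, 0.7, 3.2]
width: 0.0119
```

Gripped: the opening is 11.9 mm. Next I'll lift straight up.

Request:
drive_tool(
  motion=[
    {"offset": [0,0,-1.5],"turn": [0,0,0],"fingers": 1},
    {"offset": [0,0,-4],"turn": [0,0,0],"fingers": 1},
    {"offset": [0,0,-8],"turn": [0,0,0],"fingers": 1},
    {"offset": [0,0,-12],"turn": [0,0,0],"fingers": 1},
    {"offset": [0,0,-12],"turn": [0,0,0],"fingers": 1},
  ],
)

```text
time: 3.5
ee_pos: [0.4712, -0.1127, 0.2666]
orientation: [[0.091, 0.996, 0.01], [0.996, -0.091, -0.005], [-0.004, 0.011, -1.0]]
contact_force: [0.7, -0.8, -0.8]
width: 0.0121
```

```bash
python3 - <<'E'
from h import *
s=monitor.sense(); print(s["ee_pos"],s["orientation"],s["width"],s["contact_force"],s["joint_pos"])
im=imaging.grab_frame("scene"); cv2.imwrite("pics/s2.png",im[:,:,::-1])
E
```

```text
[ 0.4712 -0.1127  0.2666] [[ 0.0908  0.9958  0.0103]
 [ 0.9959 -0.0908 -0.005 ]
 [-0.0041  0.0107 -0.9999]] 0.012126404893062527 [ 0.7343 -0.7598 -0.7883] [-0.485  -0.1153  1.8002  0.0004  1.4452 -0.3941]
```

View pics/s2.png

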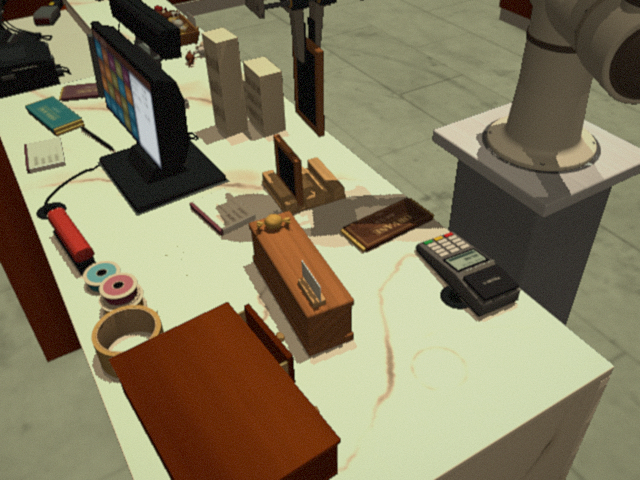

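Lifted clear, and the low slate is still in the stand at (288,170). The cabinet behind the riser could be close to the gripper body, so I'll work out its height and front edge.

```bash
python3 - <<'E'
from h import *
def tri(a,b):
    P=[]
    for n in("scene","top"):
        m=imaging.camera_model(n);P.append(m["mtx"]@np.c_[m["R"],m["t"]])
    X=cv2.triangulatePoints(P[0],P[1],np.array(a,float).reshape(2,1),np.array(b,float).reshape(2,1))[:,0];X=X[:3]/X[3]
    return X, proj("scene",X)-a, proj("top",X)-b
print("cab right front top",tri((232,303),(271,149)))
print("cab left front top",tri((339,440),(131,149)))
print("drawer?", [ray("top",(268,163),z) for z in (.05,.12)], ray("top",(271,149),.2))
# riser front top edge corners in scene
s=cv2.imread("pics/s2.png"); cv2.imwrite("pics/c5.png",cv2.resize(s[195:355,235:365],None,fx=3.7,fy=3.7,interpolation=cv2.INTER_CUBIC))
E
```

```text
cab right front top (array([0.7407, 0.1405, 0.0592]), array([2.1797, 0.3046]), array([ 1.3963, -2.4527]))
cab left front top (array([0.7336, 0.3976, 0.0683]), array([-0.0541, -0.0017]), array([-0.0309,  0.0453]))
drawer? [array([0.7125, 0.1492, 0.05  ]), array([0.6917, 0.1389, 0.12  ])] [0.6898 0.1231 0.2   ]
```

View pics/c5.png

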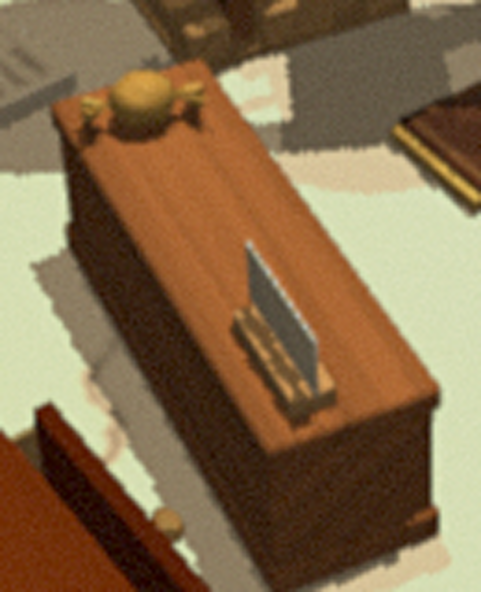

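```bash
python3 - <<'E'
from h import *
P=rect("scene",[(438,395),(205,62),(55,103),(272,450)],(235,195),3.7,.08); print(P)
Q=rect("top",[(80,43),(692,100),(672,293),(57,232)],(205,170),5,.08); print(Q)
E
```

```text
[0.6332 0.1283 0.08  ] edges [0.2174 0.0665 0.2177 0.0638] y-axis angle from world y -0.10398542657439222
[[0.6129 0.2408 0.08  ]
 [0.589  0.0247 0.08  ]
 [0.6549 0.0157 0.08  ]
 [0.6761 0.2323 0.08  ]]
[0.6317 0.1233 0.08  ] edges [0.2174 0.0687 0.2164 0.0681] y-axis angle from world y -0.09583449659565359
[[0.676  0.2284 0.08  ]
 [0.6555 0.012  0.08  ]
 [0.5871 0.0188 0.08  ]
 [0.6081 0.2342 0.08  ]]
```

Cabinet is low, about 0.07 m, so it isn't in the way. The riser is at about (0.634, 0.1255) with yaw −0.1. I'll carry the slate in front of it and tilt.

Request:
drive_tool(
  motion=[
    {"offset": [2,0.8,0],"turn": [0,0,0],"fingers": 1},
    {"offset": [6,2.4,0],"turn": [0,0,0],"fingers": 1},
    {"offset": [10,4,0],"turn": [0,0,0],"fingers": 1},
    {"offset": [14,5.6,0],"turn": [0,0,0],"fingers": 1},
    {"offset": [18,7.2,0],"turn": [0,0,0],"fingers": 1},
  ],
)

```text
time: 4.05
ee_pos: [0.5558, 0.0632, 0.2579]
orientation: [[0.091, 0.996, -0.004], [0.996, -0.091, 0.0], [0.0, -0.004, -1.0]]
contact_force: [1.1, -0.3, -1.8]
width: 0.0122
```

Request:
drive_tool(
  motion=[
    {"offset": [4,1.6,0],"turn": [0.06,0,0],"fingers": 1},
    {"offset": [6,2.5,0],"turn": [0.13,0,0],"fingers": 1},
    {"offset": [7.1,3,0],"turn": [0.2,0,0],"fingers": 1},
    {"offset": [7.1,3,0],"turn": [0.26,0,0],"fingers": 1},
    {"offset": [7.1,3,0],"turn": [0.26,0,0],"fingers": 1},
  ],
)

```text
time: 4.55
ee_pos: [0.5925, 0.1295, 0.2566]
orientation: [[0.091, 0.961, -0.262], [0.996, -0.088, 0.023], [-0.001, -0.263, -0.965]]
contact_force: [-0.3, -0.3, -1.5]
width: 0.012
```

```bash
python3 - <<'E'
from h import *
s=monitor.sense(); print(s["ee_pos"],s["orientation"],s["width"],s["contact_force"],s["joint_pos"])
im=imaging.grab_frame("scene"); cv2.imwrite("pics/s3.png",im[:,:,::-1])
im=imaging.grab_frame("top"); cv2.imwrite("pics/t3.png",im[:,:,::-1])
s=monitor.sense(); print(s["ee_pos"],s["orientation"])
E
```

```text
[0.5925 0.1295 0.2566] [[ 0.0907  0.9609 -0.2616]
 [ 0.9959 -0.0877  0.0232]
 [-0.0006 -0.2626 -0.9649]] 0.0119564190955257 [-0.2838 -0.3342 -1.5385] [0.0036 0.4303 1.2316 0.0245 1.7443 0.0955]
[0.5922 0.1293 0.2585] [[ 0.0911  0.9619 -0.2578]
 [ 0.9958 -0.088   0.0233]
 [-0.0003 -0.2589 -0.9659]]
```

View pics/s3.png

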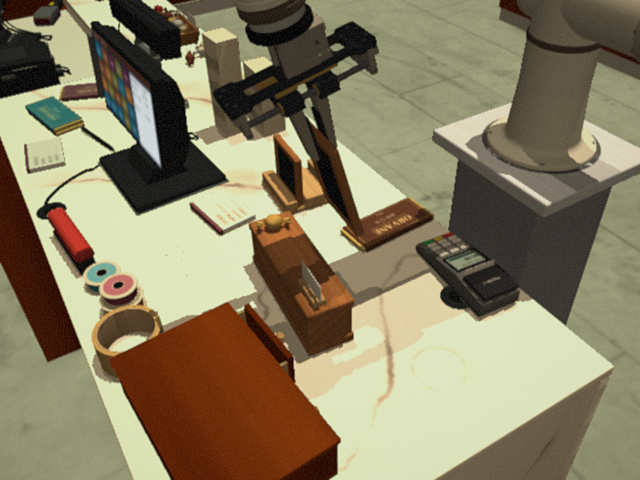

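View pics/t3.png

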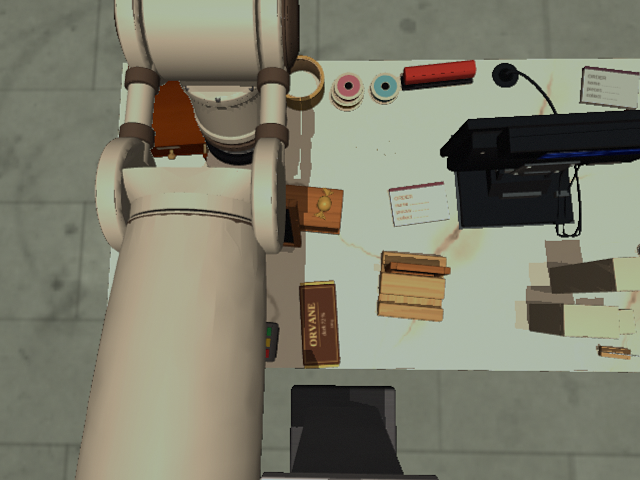

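The slate is tilted about 15° in front of the riser, lower edge near (352,235) in the scene view. Lowering vertically, which in tool axes is (0, 0.259, 0.966).

Request:
drive_tool(
  motion=[
    {"offset": [0,0.8,2.9],"turn": [0,0,0],"fingers": 1},
    {"offset": [0,1.6,5.8],"turn": [0,0,0],"fingers": 1},
    {"offset": [0,2.3,8.5],"turn": [0,0,0],"fingers": 1},
    {"offset": [0,2.7,10.1],"turn": [0,0,0],"fingers": 1},
    {"offset": [0,2.7,10.1],"turn": [0,0,0],"fingers": 1},
  ],
)

```text
time: 5.15
ee_pos: [0.5906, 0.1292, 0.1535]
orientation: [[0.091, 0.961, -0.261], [0.996, -0.088, 0.023], [-0.001, -0.262, -0.965]]
contact_force: [-0.4, 0.5, -2.2]
width: 0.0119
```

```bash
python3 - <<'E'
from h import *
im=imaging.grab_frame("scene"); cv2.imwrite("pics/s4.png",cv2.resize(im[90:350,220:420,::-1],None,fx=2.3,fy=2.3))
s=monitor.sense(); print(s["ee_pos"],s["contact_force"],s["width"])
E
```

```text
[0.5919 0.1293 0.1556] [ 0.7828  0.7528 -1.6024] 0.01180582693223789
```

View pics/s4.png

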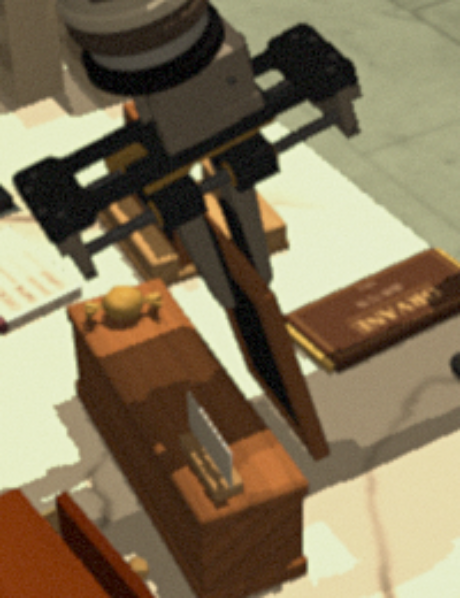

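Request:
drive_tool(
  motion=[
    {"offset": [0,0.2,0.9],"turn": [0,0,0],"fingers": 1},
    {"offset": [0,0.5,1.8],"turn": [0,0,0],"fingers": 1},
    {"offset": [0,0.5,2.0],"turn": [0,0,0],"fingers": 1},
    {"offset": [0,0.5,2.0],"turn": [0,0,0],"fingers": 1},
  ],
)

```text
time: 5.6
ee_pos: [0.5922, 0.1294, 0.1351]
orientation: [[0.091, 0.962, -0.257], [0.996, -0.088, 0.023], [-0.0, -0.258, -0.966]]
contact_force: [-0.2, 1.1, -1.3]
width: 0.0118
```

Request:
drive_tool(
  motion=[
    {"offset": [0,0.05,0.2],"turn": [0,0,0],"fingers": 1},
    {"offset": [0,0.05,0.2],"turn": [0,0,0],"fingers": 1},
  ],
)

```text
time: 5.8
ee_pos: [0.5926, 0.1294, 0.1335]
orientation: [[0.091, 0.962, -0.256], [0.996, -0.088, 0.023], [0.0, -0.257, -0.966]]
contact_force: [-0.9, 0.2, -2.0]
width: 0.012
```

Request:
drive_tool(
  motion=[
    {"offset": [0,0.05,0.2],"turn": [0,0,0],"fingers": 1},
    {"offset": [0,0.05,0.2],"turn": [0,0,0],"fingers": 1},
  ],
)

```text
time: 6.0
ee_pos: [0.5924, 0.1294, 0.1311]
orientation: [[0.091, 0.962, -0.256], [0.996, -0.088, 0.023], [-0.0, -0.257, -0.966]]
contact_force: [-0.1, -0.2, -2.3]
width: 0.012
```

Almost at the counter and no contact yet. Moving horizontally towards the riser, (0, 0.966, −0.259) in tool axes.

Request:
drive_tool(
  motion=[
    {"offset": [0,0.4,-0.1],"turn": [0,0,0],"fingers": 1},
    {"offset": [0,0.8,-0.2],"turn": [0,0,0],"fingers": 1},
    {"offset": [0,0.8,-0.2],"turn": [0,0,0],"fingers": 1},
  ],
)

```text
time: 6.3
ee_pos: [0.6014, 0.1285, 0.1313]
orientation: [[0.091, 0.963, -0.255], [0.996, -0.088, 0.023], [0.0, -0.256, -0.967]]
contact_force: [-0.1, -0.7, -1.1]
width: 0.0117
```

Request:
drive_tool(
  motion=[
    {"offset": [0,0.2,-0.05],"turn": [0,0,0],"fingers": 1},
    {"offset": [0,0.2,-0.05],"turn": [0,0,0],"fingers": 1},
  ],
)

```text
time: 6.5
ee_pos: [0.6029, 0.1284, 0.1312]
orientation: [[0.091, 0.962, -0.256], [0.996, -0.088, 0.023], [-0.0, -0.257, -0.966]]
contact_force: [0.2, -0.0, -2.0]
width: 0.0117
```

Request:
drive_tool(
  motion=[
    {"offset": [0,0.2,-0.05],"turn": [0,0,0],"fingers": 1},
    {"offset": [0,0.2,-0.05],"turn": [0,0,0],"fingers": 1},
  ],
)

```text
time: 6.7
ee_pos: [0.6049, 0.1283, 0.1311]
orientation: [[0.091, 0.962, -0.256], [0.996, -0.088, 0.023], [0.0, -0.257, -0.966]]
contact_force: [-0.2, -0.3, -0.9]
width: 0.0115
```

Request:
drive_tool(
  motion=[
    {"offset": [0,0.2,-0.05],"turn": [0,0,0],"fingers": 1},
    {"offset": [0,0.2,-0.05],"turn": [0,0,0],"fingers": 1},
  ],
)

```text
time: 6.9
ee_pos: [0.6059, 0.1282, 0.131]
orientation: [[0.091, 0.962, -0.259], [0.996, -0.088, 0.024], [-0.0, -0.26, -0.966]]
contact_force: [-3.7, -0.1, 0.2]
width: 0.0121
```

Request:
drive_tool(
  motion=[
    {"offset": [0,0.2,-0.05],"turn": [0,0,0],"fingers": 1},
    {"offset": [0,0.2,-0.05],"turn": [0,0,0],"fingers": 1},
  ],
)

```text
time: 7.1
ee_pos: [0.6063, 0.1283, 0.1309]
orientation: [[0.091, 0.96, -0.263], [0.996, -0.087, 0.024], [-0.0, -0.264, -0.964]]
contact_force: [-9.2, -0.2, 3.0]
width: 0.0119
```

The riser contact came at TCP x ≈ 0.605, as predicted. I'll back off 3 mm and lower to the counter.

Request:
drive_tool(
  motion=[
    {"offset": [0,-0.3,0.1],"turn": [0,0,0],"fingers": 1},
    {"offset": [0,-0.3,0.1],"turn": [0,0,0],"fingers": 1},
  ],
)

```text
time: 7.3
ee_pos: [0.6055, 0.1283, 0.1307]
orientation: [[0.091, 0.962, -0.256], [0.996, -0.088, 0.023], [-0.0, -0.257, -0.966]]
contact_force: [-2.6, -0.4, -1.7]
width: 0.0119
```

Request:
drive_tool(
  motion=[
    {"offset": [0,0.03,0.1],"turn": [0,0,0],"fingers": 1},
    {"offset": [0,0.03,0.1],"turn": [0,0,0],"fingers": 1},
  ],
)

```text
time: 7.5
ee_pos: [0.6055, 0.1283, 0.13]
orientation: [[0.091, 0.962, -0.257], [0.996, -0.088, 0.023], [0.0, -0.258, -0.966]]
contact_force: [-4.2, 1.2, 1.1]
width: 0.0116
```

Request:
drive_tool(
  motion=[
    {"offset": [0,0.03,0.1],"turn": [0,0,0],"fingers": 1},
    {"offset": [0,0.03,0.1],"turn": [0,0,0],"fingers": 1},
  ],
)

```text
time: 7.7
ee_pos: [0.6055, 0.1282, 0.1295]
orientation: [[0.091, 0.962, -0.257], [0.996, -0.088, 0.023], [-0.0, -0.258, -0.966]]
contact_force: [-7.1, 0.0, 4.6]
width: 0.012
```

Both contacts are on: the counter (Fz changed by about +6 N) and the riser (Fx −7 N). I'll relax slightly and release with a partial opening.

Request:
drive_tool(
  motion=[
    {"offset": [0,-0.1,0],"turn": [0,0,0],"fingers": 1},
    {"offset": [0,-0.1,0],"turn": [0,0,0],"fingers": 0.95},
    {"offset": [0,-0.1,0],"turn": [0,0,0],"fingers": 0.8},
    {"offset": [0,-0.1,0],"turn": [0,0,0],"fingers": 0.6},
    {"offset": [0,-0.1,0],"turn": [0,0,0],"fingers": 0.6},
  ],
)

```text
time: 8.2
ee_pos: [0.6053, 0.1282, 0.1289]
orientation: [[0.091, 0.963, -0.255], [0.996, -0.088, 0.023], [0.0, -0.256, -0.967]]
contact_force: [-0.7, 0.6, 0.3]
width: 0.0325
```

Request:
drive_tool(
  motion=[
    {"offset": [0,0,0],"turn": [0,0,0],"fingers": 0.6},
    {"offset": [0,0,0],"turn": [0,0,0],"fingers": 0.6},
    {"offset": [0,0,0],"turn": [0,0,0],"fingers": 0.6},
  ],
)

```text
time: 8.5
ee_pos: [0.6049, 0.1283, 0.129]
orientation: [[0.091, 0.962, -0.256], [0.996, -0.088, 0.023], [0.0, -0.257, -0.966]]
contact_force: [-0.6, -0.3, 0.3]
width: 0.0363
```

```bash
python3 - <<'E'
from h import *
im=imaging.grab_frame("scene"); cv2.imwrite("pics/s5.png",cv2.resize(im[90:350,220:420,::-1],None,fx=2.3,fy=2.3))
s=monitor.sense(); print(s["ee_pos"],s["contact_force"],s["width"])
E
```

```text
[0.6049 0.1283 0.129 ] [-0.8621 -0.4273  0.4175] 0.036644916332169
```

View pics/s5.png

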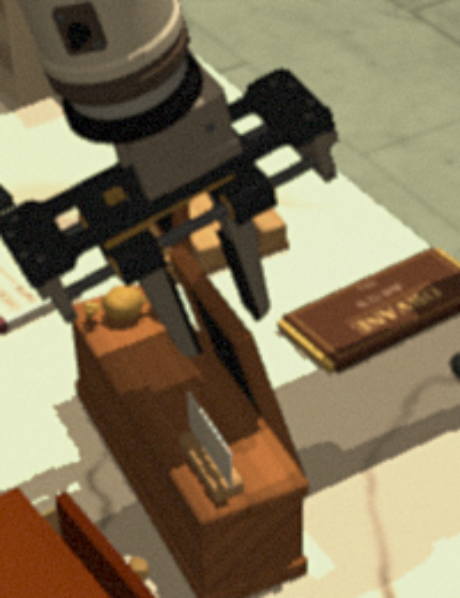

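The slate leans on the riser's front edge with both fingers clear of it. Retreating along the tool axis.

Request:
drive_tool(
  motion=[
    {"offset": [0,0,-1.5],"turn": [0,0,0],"fingers": 0.6},
    {"offset": [0,0,-3.5],"turn": [0,0,0],"fingers": 0.6},
    {"offset": [0,0,-7],"turn": [0,0,0],"fingers": 0.6},
    {"offset": [0,0,-11],"turn": [0,0,0],"fingers": 0.6},
    {"offset": [0,0,-15],"turn": [0,0,0],"fingers": 0.6},
  ],
)

```text
time: 9.05
ee_pos: [0.6436, 0.1247, 0.2767]
orientation: [[0.091, 0.963, -0.255], [0.996, -0.088, 0.023], [0.0, -0.256, -0.967]]
contact_force: [0.1, 0.3, 0.1]
width: 0.0366
```

Request:
drive_tool(
  motion=[
    {"offset": [-4,-2,-1],"turn": [0,0,0],"fingers": 0.6},
    {"offset": [-8,-4,-1],"turn": [0,0,0],"fingers": 0.6},
    {"offset": [-12,-6,-1],"turn": [0,0,0],"fingers": 0.6},
    {"offset": [-16,-8,-1],"turn": [0,0,0],"fingers": 0.6},
    {"offset": [-20,-10,-1],"turn": [0,0,0],"fingers": 0.6},
  ],
)

```text
time: 9.55
ee_pos: [0.5306, -0.0673, 0.311]
orientation: [[0.091, 0.963, -0.254], [0.996, -0.088, 0.023], [-0.0, -0.255, -0.967]]
contact_force: [0.8, -0.2, -0.3]
width: 0.0367
```

Request:
drive_tool(
  motion=[
    {"offset": [-4,-2,0],"turn": [0,0,0],"fingers": 0.6},
    {"offset": [-8,-4,0],"turn": [0,0,0],"fingers": 0.6},
    {"offset": [-8,-4,0],"turn": [0,0,0],"fingers": 0.6},
  ],
)

```text
time: 9.85
ee_pos: [0.4842, -0.1459, 0.3221]
orientation: [[0.097, 0.962, -0.254], [0.995, -0.094, 0.022], [-0.003, -0.255, -0.967]]
contact_force: [-0.2, 0.5, 0.5]
width: 0.0371
```

```bash
python3 - <<'E'
from h import *
a=imaging.grab_frame("scene"); b=imaging.grab_frame("top"); cv2.imwrite("pics/s6.png",a[:,:,::-1]);cv2.imwrite("pics/t6.png",b[:,:,::-1])
A=cv2.resize(a[100:350,230:380],None,fx=2.4,fy=2.4); B=cv2.resize(b[170:320,200:300],(400,600),interpolation=cv2.INTER_CUBIC)
cv2.imwrite("pics/f6.png",np.hstack([A,B])[:,:,::-1])
s=monitor.sense(); print(s["time"],s["ee_pos"],s["contact_force"],s["width"])
E
```

```text
9.95 [ 0.4858 -0.1425  0.3209] [-0.1123  1.0551 -0.7357] 0.03685559075901254
```

View pics/f6.png

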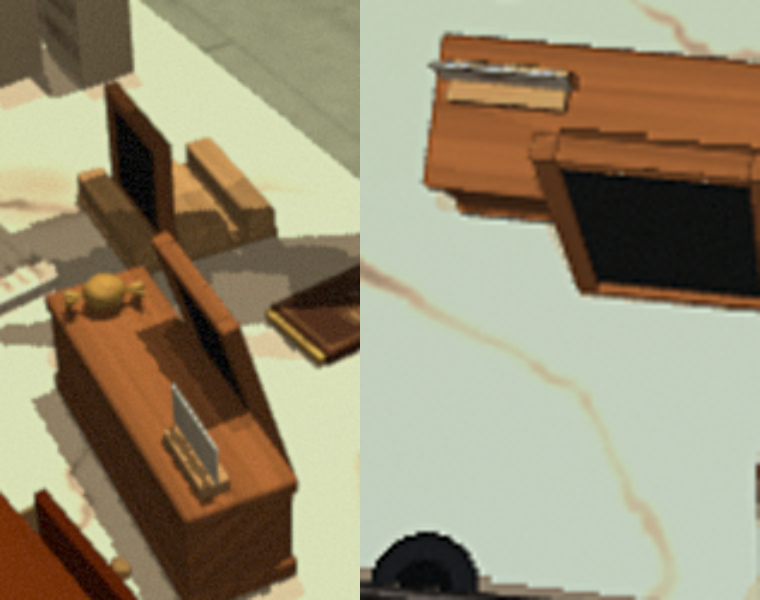

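View pics/t6.png

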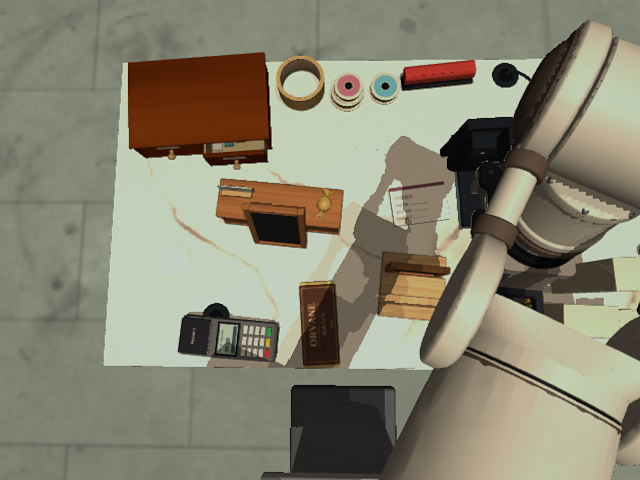

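```bash
python3 - <<'E'
from h import *
b=imaging.grab_frame("top"); o=cv2.imread("pics/t6.png")[:,:,::-1]
print("change",np.abs(b[190:260,230:320].astype(int)-o[190:260,230:320]).mean())
cv2.imwrite("pics/f7.png",cv2.resize(b[190:260,230:320],None,fx=8,fy=8,interpolation=cv2.INTER_CUBIC)[:,:,::-1])
E
```

```text
change 0.8512169312169312
```

View pics/f7.png

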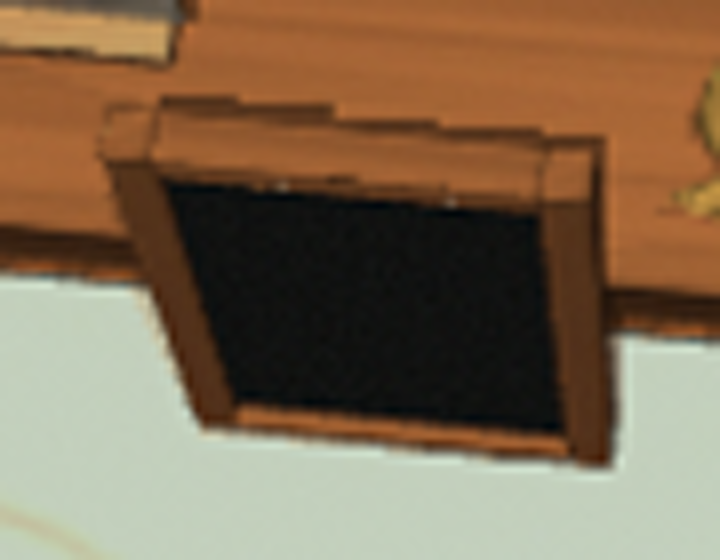

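```bash
python3 - <<'E'
from h import *
f=lambda c,z:ray("top",((c[0]+.5)/8-.5+230,(c[1]+.5)/8-.5+190),z)
bl,br=f((203,430),.003),f((610,466),.003); tl,tr=f((102,155),.147),f((598,200),.147)
c=np.array([.6317,.1233]);a=-.097;ex=np.array([np.cos(a),np.sin(a)]);ey=np.array([-np.sin(a),np.cos(a)])
m=(bl+br)/2;t=(tl+tr)/2
print("lower front edge own x,y",(m[:2]-c)@ex,(m[:2]-c)@ey,"yaw",np.arctan2(-(bl-br)[0],(bl-br)[1]))
print("upper front edge own x,y",(t[:2]-c)@ex,(t[:2]-c)@ey,"tilt",np.arctan2((t-m)[:2]@ex,.144))
E
```

```text
lower front edge own x,y -0.06659756609030212 -0.0005728552297079493 yaw -0.08427108728129899
upper front edge own x,y -0.02847481943849534 -0.001297459111310571 tilt 0.25880398658017095
```

```bash
python3 -c "
from bench import bot; print(bot.sign_off())"
```

```text
the job is handed in; nothing more can be done
None
```

I took the tall slate out of the stand and leaned it against the middle of the riser's front. Then I moved the arm clear and handed the job in at about 10 s of robot time. The hand-in reports no verdict.

Last checks, from the top camera, with distances in the riser's own frame:
- **Lean:** about 0.26 rad (15°), with the lower edge on the counter at x ≈ −61 mm.
- **Position:** about 1 mm off the riser's middle and about 0.01 rad out of parallel.
- **Steadiness:** the slate stayed put between two pictures after release.
- **Low slate:** still upright in its slot by eye; I did not re-measure its position.
- **Robot:** nothing was touching the robot, and the largest contact force I saw while placing was about 10 N.

The one disagreement was that the two fixed cameras differed by about 5 mm in y. I used the mean, and contact with the riser and counter came within about 1 mm of where I expected it.

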